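# Bowl under the oil pump, one press

## Task

Stand the small blue bowl upright on the slab beneath the spout of the squat oil dispenser, so that the spout's mouth is over the middle of the bowl, and let go of it. Then press that dispenser's pump cap all the way down and let it spring back up, with the bowl still in place under the spout. Leave the tall dispenser's pump unpressed and the other things on the slab where they stand.

Things in the scene. Friction and masses are not known exactly. Their poses are not given: they have to be found in the camera images.
- bowl_mid (a point): Small straight-sided blue ceramic bowl, loose, open at the top: 58 mm outside diameter, 42 mm high, wall 4 mm, about 120 g. It stands upright on the slab, left or right of the rack (the glass spice jar is on the other side). This point is on its axis half-way up, 21 mm above its underside; z is its axis.
- squat_pour_spot (a point): Point on the slab straight below the mouth of the squat dispenser's spout (a fixed steel bottle 76 mm in diameter, body 85 mm high, leaning to the front); the bowl belongs centred here. x is level, from the spout back towards the dispenser's foot; z is up. The spout is 146 mm above the slab. A wooden stand block (100 mm wide, 60 mm high) begins 80 mm behind (+x); clear slab between.
- squat_cap_top (a point): Centre of the flat top of the squat dispenser's white pump cap (disc 36 mm in diameter), 182 mm above the slab. z points out of the cap along the bottle's axis, leaning 35 degrees from vertical to the front (robot's side); press along -z. The 10 mm thick spout runs 51 mm from the axis along this frame's -x (sloping down), its centre line 9 mm below the top.
- squat_cap (a joint): How far the squat dispenser's cap is pressed (m): 0 up, 0.010 fully down. Sprung: about 2 N to start, 8 N fully down; it springs back when let go.
- rail_mid (a point): Middle of the fixed utensil rack's thin level rail (10 mm steel, 420 mm long, along this frame's y), 310 mm above the slab. It runs straight above the squat cap, which so cannot be reached from straight above; along the leaning axis the way is free. Level brackets join its ends to posts 105 mm behind (+x); ladle and skimmer hang from the brackets, 71 mm behind the rail.
- tall_cap_top (a point): Centre of the top of the cap of the other, tall dispenser, not to be pressed: a narrower fixed steel bottle 60 mm in diameter with a 120 mm high body, same cap, spout and lean, cap top about 211 mm above the slab. The two stand side by side 160 mm apart under the rail, in either order.
- tall_cap (a joint): How far the tall dispenser's cap is pressed (m): 0 up, 0.010 fully down.
- jar: Loose glass spice jar with twist cap, 52 mm in diameter, 85 mm high, standing on the side of the rack opposite the bowl. Origin at the centre of its underside. To be left alone.
- spoon: Loose olive-wood spoon, 190 mm long, lying flat crosswise between robot and rack. To be left alone.
- tea_glass: Loose tea glass, 58 mm wide, 85 mm high, left of the rack. Origin at the centre of its underside. To be left alone.
- salt_pot: Loose lidded terracotta salt pot, 84 mm wide, 90 mm high, right of the rack. Origin at the centre of its underside. To be left alone.

How it is judged:
On the way, in this order (a step that is already met when the one before it is completed fails the run):
1. the bowl stands upright on the slab under the squat dispenser's spout, let go (horizontal distance between bowl_mid and squat_pour_spot below 0.02 m and height (world z) of bowl_mid below 0.026 m and angle between bowl_mid's own z axis and vertical below 0.12 rad and contact force between bowl and the fingers below 0.1 N), for 0.2 s.
2. the squat dispenser's cap is pressed down (at least 8 of its 10 mm) with the bowl in place (value of joint squat_cap above 0.008 m and horizontal distance between bowl_mid and squat_pour_spot below 0.02 m and angle between bowl_mid's own z axis and vertical below 0.12 rad), for 0.05 s.
At the end, for the whole second after the job is handed in: The squat dispenser's cap has sprung back up (within 2 mm), the tall one's is up (within 2 mm), and the bowl stands still and upright (within 7 degrees) on the slab, its centre within 20 mm of the point under the squat dispenser's spout (value of joint each of squat_cap, tall_cap below 0.002 m and horizontal distance between bowl_mid and squat_pour_spot below 0.02 m and height (world z) of bowl_mid below 0.026 m and angle between bowl_mid's own z axis and vertical below 0.12 rad and linear speed of bowl below 0.02 m/s); the robot touches nothing.
It fails at once if the squat dispenser is pumped (over 4 mm) with no bowl under its spout (value of joint squat_cap above 0.004 m and horizontal distance between bowl_mid and squat_pour_spot above 0.024 m).
It fails at once if the tall dispenser is pumped (over 4 mm) (value of joint tall_cap above 0.004 m).
It fails at once if the jar, spoon, tea glass or salt pot is moved by more than 30 mm (distance of any of jar, spoon, tea_glass, salt_pot from where it was at the start of the episode above 0.03 m).
It also fails if it takes over 54 s, if anything falls off the work surface, if the arm or the gripper's body presses on something with over 40 N, if the wrist force passes 120 N, or if a joint passes its speed limit or range.

## Robot

A 6-joint arm with a two-finger parallel gripper is mounted at the origin on the work surface. World frame = base frame: x ahead of the robot, y to its left, z up, the work surface at z = 0. Lengths are in m, angles in rad, forces in N, time in s.
With the tool pointing down it reaches from about 0.4 to 0.825 m from the base axis. Payload 7 kg.
Tool frame: the origin (TCP) lies at the very end of the fingers, on their centre line; the grasp point (between the pads) lies 19 mm behind it; z points along the fingers, y is the line along which they close (so a half turn about z gives the same grasp; the last joint's range is limited). The gripper opens to 88 mm and grips with 3 to 60 N. Pads are 19 mm wide; open, the fingers measure 130 mm over their backs; the gripper's body (78 mm by 193 mm) begins 47 mm behind the grasp point.
Start: joints at [1.576, 0.359, 0.012, 0, -1.224, -0.288], TCP at [0.188, 0.648, 0.227] pointing down, gripper open.
Joint ranges: [-3.07, 3.07], [-1.43, 2.12], [-1.02, 1.25], [-3.03, 1.67], [-3.05, -0], [-3.03, 3.03]. Speed limits (rad/s): [2.39, 2.39, 3.01, 3.14, 3.14, 3.14].

## Interface

Orientations are given as [roll, pitch, yaw] about the fixed x, y, z axes, in that order (R = Rz(yaw) Ry(pitch) Rx(roll)).
In Python, from station import arm gives the robot as it stands. The module is installed in compiled form; this text tells all that it offers.
- The arm moves only by the shell command python3 -m crank 'ROWS' [FORCE]. ROWS is JSON, a list of rows, each an object of numbers: "dx", "dy", "dz": the shift along the world's x, y, z in m; "twist": the turn about the world's z in degrees; "grip": the opening, from -1 (shut) to 1 (fully open). A call has exactly 5 rows; each row is the pose to reach, as a shift and turn from the pose commanded when the call began; what a row does not reach only later rows make up. A row lasts 1/12 s, in which the tool goes at most 41.7 mm and 7.16 degrees, less where a joint would pass 70% of its speed; a pose out of reach is approached as far as the arm can. A call with a gripper value outside its range is refused whole. The fingers move at their own pace and stop on an object; FORCE is the grip in N (left out, the last holds). Time passes only in rows, so rows that repeat a pose let the fingers close, or fill a call up. It gives the time, the measured TCP pose, the force, the opening and the grip force at its end, in the units of the state.
- arm.get_state(): the state, without advancing time (a new reading comes with each control period).
- arm.grab_frame(name): name is "scene" or "top" or "wrist"; returns the picture (400x640x3 uint8, red, green, blue); there is no depth.
- arm.get_calibration(name): a dict with "fx", "fy", "cx", "cy" (pixels), "cam_to_world" (4x4, takes a point from camera to world coordinates); the wrist camera has in their place "tool_from_camera" (4x4, takes a point from camera to tool coordinates, whose origin is the TCP and whose axes are the flange's). Camera axes: x right, y down, z forward; pixel columns grow to the right and rows downward; lengths in m; the calibration is good to about 2 mm. A picture is of the moment at which its call begins: read the wrist's pose just before it. get_calibration takes no time and is no camera call.
- arm.job_done(): hands the job in; it is judged then, once.
The state is a dict: "t": time; "q": joint angles; "qd": joint speeds; "joint_efforts": joint torques, N m; "eef_pos": TCP position; "ee_rot": TCP orientation; "force": force on the tool from outside, world axes, zero at the start; "moment": the same for the moment, N m; "width": finger opening in m; "gripper_force": force on a finger pad.
Only numpy, scipy, OpenCV 4.12 (cv2) and the standard library are available. Lean on these libraries where they do the work, as an engineer would, in place of code of your own. Each camera call takes 0.05 s, during which the arm holds its last target. There are 200 camera calls.

## Working session

There is one attempt and no reset: what is moved stays moved. The work goes in short steps, Python scripts to look and compute and a shell command to move; the robot and the scene stay as the last step left them, time stands still between calls to the robot, and variables do not carry over. Pictures are saved under pics/ and viewed, at most 10 in all, crops included, and the job is handed in when it is done.

```bash
mkdir -p pics; python3 - <<'E'
from station import arm
import cv2,numpy as np
s=arm.get_state();print(s)
for n in("scene","top"):
    im=arm.grab_frame(n);cv2.imwrite(f"pics/{n}0.png",im[...,::-1]);c=arm.get_calibration(n);print(n,c)
print(arm.get_calibration("wrist"))
E
```

```text
{'t': 0.0, 'q': array([ 1.57607380e+00,  3.59398892e-01,  1.10553373e-02, -3.45606118e-04,
       -1.22407905e+00, -2.88120898e-01]), 'qd': array([ 1.79017098e-04, -9.23174375e-04, -8.83337723e-04,  8.92591194e-05,
        1.30976074e-03,  1.06389388e-03]), 'joint_efforts': array([ 2.82479086e-04, -5.82724750e+01,  2.93055439e+01,  6.99741125e+00,
        6.92023285e-03, -1.56121405e-04]), 'eef_pos': array([0.18826147, 0.64771075, 0.2256142 ]), 'ee_rot': array([ 3.13994109e+00, -1.50654330e-04, -2.82961004e-01]), 'force': array([-0.75845621,  0.23129137,  0.3430587 ]), 'moment': array([-0.03253646, -0.02702886, -0.00125813]), 'gripper_force': 0.0, 'width': 0.08723892806868973}
scene {'fx': 473.7644461979234, 'fy': 473.7644461979234, 'cx': 315.0565639660672, 'cy': 197.9796306373547, 'cam_to_world': array([[ 0.08403659,  0.76687509, -0.63627074,  1.44231215],
       [ 0.99628974, -0.07655874,  0.03931314, -0.07150719],
       [-0.01856382, -0.63721375, -0.77046351,  1.28875441],
       [ 0.        ,  0.        ,  0.        ,  1.        ]])}
top {'fx': 459.5277228213489, 'fy': 459.5277228213489, 'cx': 321.49781325062935, 'cy': 194.2996645962634, 'cam_to_world': array([[ 0.02916781, -0.98743291,  0.15532383,  0.34418402],
       [-0.99940497, -0.02594661,  0.02272621, -0.01338555],
       [-0.01841048, -0.15589428, -0.98760216,  1.39754521],
       [ 0.        ,  0.        ,  0.        ,  1.        ]])}
{'fx': 331.2766240519377, 'fy': 331.2766240519377, 'cx': 319.36924258437335, 'cy': 202.33798594525652, 'tool_from_camera': array([[-3.48070929e-04, -9.63463998e-01, -2.67837642e-01,
         7.18180362e-02],
       [ 9.99999913e-01, -2.74050708e-04, -3.13745698e-04,
         7.85993366e-04],
       [ 2.28881589e-04, -2.67837728e-01,  9.63464010e-01,
        -1.56629404e-01],
       [ 0.00000000e+00,  0.00000000e+00,  0.00000000e+00,
         1.00000000e+00]])}
```

View pics/scene0.png

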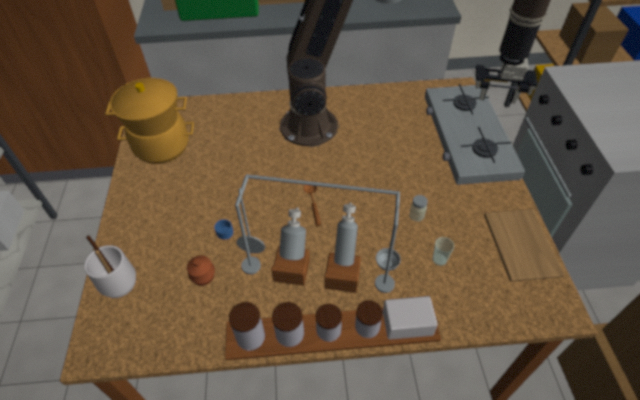

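View pics/top0.png

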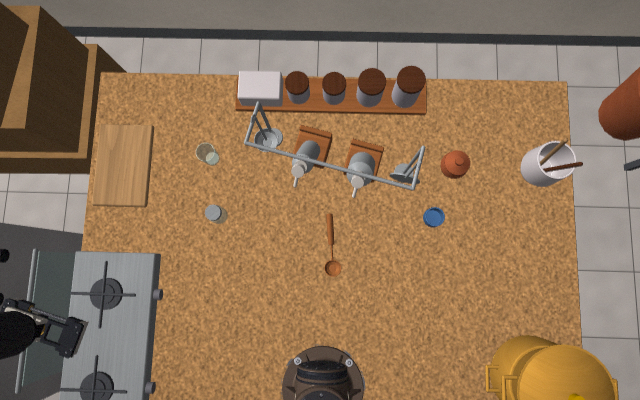

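The bowl is to the right (top view 433,217) and the jar to the left. The squat dispenser is the right-hand one in the top view (about 360,170), the tall one the left (305,160). Next I enlarge the rack and the gripper.

```bash
cat > h.py <<'E'
from station import arm
import cv2,numpy as np
def cal(n,s=None):
    c=arm.get_calibration(n)
    if n=="wrist":
        from scipy.spatial.transform import Rotation as R
        s=s or arm.get_state();T=np.eye(4);T[:3,:3]=R.from_euler('xyz',s['ee_rot']).as_matrix();T[:3,3]=s['eef_pos']
        c['cam_to_world']=T@c['tool_from_camera']
    return c
def ray(c,u,v):
    d=c['cam_to_world'][:3,:3]@np.array([(u-c['cx'])/c['fx'],(v-c['cy'])/c['fy'],1]);return c['cam_to_world'][:3,3],d/np.linalg.norm(d)
def plane(c,u,v,z):
    o,d=ray(c,u,v);return o+d*(z-o[2])/d[2]
def tri(c1,p1,c2,p2):
    o1,d1=ray(c1,*p1);o2,d2=ray(c2,*p2)
    t=np.linalg.lstsq(np.c_[d1,-d2],o2-o1,rcond=None)[0];a=o1+t[0]*d1;b=o2+t[1]*d2
    return (a+b)/2,np.linalg.norm(a-b)
def proj(c,p):
    q=np.linalg.inv(c['cam_to_world'])@np.r_[p,1];return np.array([c['fx']*q[0]/q[2]+c['cx'],c['fy']*q[1]/q[2]+c['cy']])
E
python3 - <<'E'
from h import *
t=cv2.imread("pics/top0.png");s=cv2.imread("pics/scene0.png")
R=lambda a,w,h:cv2.resize(a,(w,h),interpolation=cv2.INTER_CUBIC)
a=R(t[95:205,235:435],800,440)          # x4
b=R(s[170:290,230:420],570,360)         # x3
g=R(s[50:110,460:550],225,150)
m=np.zeros((600,800,3),np.uint8)
m[:330]=R(t[100:210,235:435],600,330)[:, :].repeat(1,0)[:330] if 0 else 0
m[:,:]=0
m[:270,:540]=R(t[115:205,240:420],540,270)
m[270:600,:540]=R(s[175:285,235:415],540,330)
m[:240,550:790]=R(s[55:115,470:530+0],240,240)
cv2.imwrite("pics/crop.png",m)
hsv=cv2.cvtColor(t,cv2.COLOR_BGR2HSV);k=cv2.inRange(hsv,(100,120,60),(125,255,255));k[:,:380]=0;k[:,480:]=0;k[:180]=0;k[250:]=0
cs,_=cv2.findContours(k,0,2);c=max(cs,key=cv2.contourArea);(u,v),r=cv2.minEnclosingCircle(c);print(u,v,r,cv2.contourArea(c),cv2.fitEllipse(c))
C=cal("top");print("bowl",plane(C,u,v,.035),plane(C,u,v,.042))
E
```

```text
433.484375 217.171875 10.517129898071289 274.0 ((433.55242919921875, 216.5444793701172), (17.489953994750977, 20.335861206054688), 75.98735809326172)
bowl [ 0.49856232 -0.31607935  0.035     ] [ 0.49776921 -0.31452427  0.042     ]
```

View pics/crop.png

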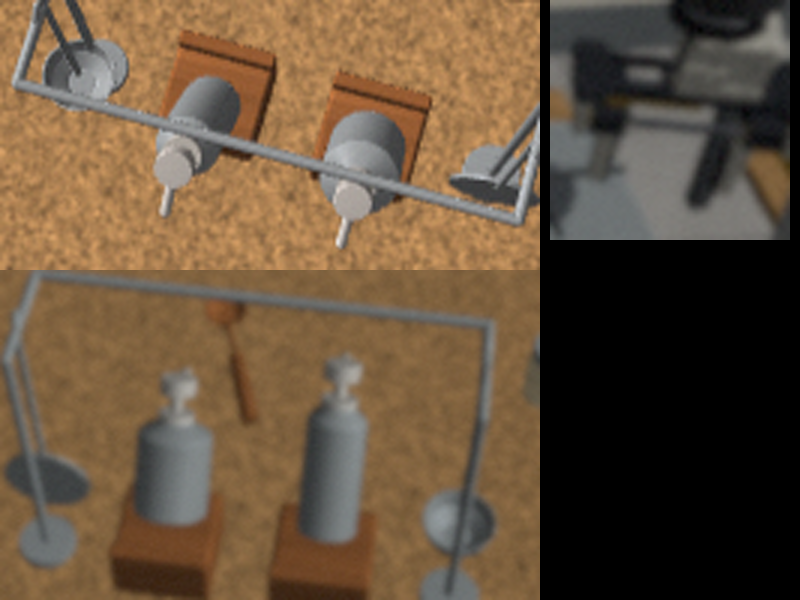

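In the crop, the squat cap is at top px (357.7,181.3) with its spout tip at (353.7,197). The rail ends are at (246,143) and (413.7,187.7). The tall cap is at (297.7,170.7).

```bash
python3 - <<'E'
from h import *
T=cal("top");S=cal("scene");np.set_printoptions(precision=4,suppress=True)
a=plane(T,246,143,.315);b=plane(T,413.7,187.7,.315);print("rail",a,b,np.linalg.norm(a-b),(a+b)/2)
y=(a-b)/np.linalg.norm(a-b);x=np.array([y[1],-y[0],0]);print("x",x,"yaw deg",np.degrees(np.arctan2(x[1],x[0])))
cap=plane(T,357.7,181.3,.182);print("cap",cap,"spout tip",plane(T,353.7,197,.146),"tall",plane(T,297.7,170.7,.211))
print("tri cap",tri(T,(357.7,181.3),S,(295,211)))
print("pour from cap",cap-.0366*x)
print("cap wrt rail x",(cap-a)@x,(cap-(a+b)/2)@y)
for p in [(433.5,217.2)]: print(plane(T,*p,.04))
s=cv2.imread("pics/scene0.png");k=cv2.inRange(cv2.cvtColor(s,cv2.COLOR_BGR2HSV),(100,120,40),(125,255,255));k[:,:200]=0;k[:,250:]=0;k[:200]=0;k[260:]=0
m=cv2.moments(k,True);print(m['m00']);p=(m['m10']/m['m00'],m['m01']/m['m00']);print("bowl sc",p,plane(S,*p,.03),tri(T,(433.5,217.0),S,p))
E
```

```text
rail [0.6361 0.1991 0.315 ] [ 0.5361 -0.2076  0.315 ] 0.4187603348705566 [ 0.5861 -0.0043  0.315 ]
x [ 0.9711 -0.2387  0.    ] yaw deg -13.806909675068692
cap [ 0.5733 -0.0816  0.182 ] spout tip [ 0.5358 -0.0734  0.146 ] tall [0.5922 0.0785 0.211 ]
tri cap (array([ 0.5731, -0.08  ,  0.1831]), np.float64(0.003077062391910314))
pour from cap [ 0.5377 -0.0729  0.182 ]
cap wrt rail x 0.0060021963264734945 -0.07819530592383868
[ 0.4979 -0.315   0.04  ]
213.0
bowl sc (223.46478873239437, 229.00469483568074) [ 0.5047 -0.3179  0.03  ] (array([ 0.5003, -0.3188,  0.024 ]), np.float64(0.0005400757706157396))
```

Measurements agree with the given sizes: rail 0.419 m long, caps 0.161 m apart, cap height 0.183 m. The pour spot is about (0.537,-0.073), the rack yaw −13.8° and the bowl (0.500,-0.316). Moving now, and turning the tool half round so the camera faces away from the rack.

```bash
python3 -m crank '[{"dx":0.024,"dy":-0.032,"twist":-6.5,"grip":1},{"dx":0.048,"dy":-0.064,"twist":-13,"grip":1},{"dx":0.072,"dy":-0.096,"twist":-19.5,"grip":1},{"dx":0.096,"dy":-0.128,"twist":-26,"grip":1},{"dx":0.12,"dy":-0.16,"twist":-32.8,"grip":1}]' 12
python3 -m crank '[{"dx":0.024,"dy":-0.033,"twist":-6.5,"grip":1},{"dx":0.048,"dy":-0.066,"twist":-13,"grip":1},{"dx":0.072,"dy":-0.099,"twist":-19.5,"grip":1},{"dx":0.096,"dy":-0.132,"twist":-26,"grip":1},{"dx":0.12,"dy":-0.165,"twist":-32.8,"grip":1}]'
python3 - <<'E'
from h import *
T=cal("top");t=cv2.imread("pics/top0.png");h=cv2.cvtColor(t,cv2.COLOR_BGR2HSV)
roi=np.zeros(t.shape[:2],np.uint8);roi[205:285,315:350]=1
k=cv2.inRange(h,(0,130,40),(13,255,200))*roi
y,x=np.nonzero(k);print(len(x))
for r in range(210,282,8):
    q=x[(y>=r)&(y<r+4)]
    if len(q): print(r,q.min(),q.max(),plane(T,q.min(),r+2,.008)[:2],plane(T,q.max()+1,r+2,.008)[:2])
print(y.min(),y.max(),"pot",plane(T,455,163,.09),"jar",plane(T,213,213,.085))
E
```

```text
436
218 326 332 [0.48416288 0.00262729] [ 0.48474289 -0.0185999 ]
226 327 332 [ 0.45996072 -0.00106929] [ 0.46046234 -0.01921373]
234 327 333 [ 0.43580724 -0.00172908] [ 0.43639761 -0.02283925]
242 328 333 [ 0.41186934 -0.0053936 ] [ 0.41237973 -0.02343829]
250 331 332 [ 0.3882339  -0.01503721] [ 0.38840546 -0.02103537]
258 327 337 [ 0.36412555 -0.0036872 ] [ 0.36507692 -0.03658693]
266 324 340 [0.34022605 0.00462059] [ 0.34170829 -0.04608783]
274 327 338 [ 0.31697631 -0.00497517] [ 0.31803089 -0.04067201]
214 276 pot [ 0.65173169 -0.36725374  0.09      ] jar [0.4877654  0.32832876 0.085     ]invalid input at $[0]: expected keys dx, dy, dz, twist, grip
invalid input at $[0]: expected keys dx, dy, dz, twist, grip
```

All five keys are required.

```bash
python3 -m crank '[{"dx":0.024,"dy":-0.032,"dz":0,"twist":-6.5,"grip":1},{"dx":0.048,"dy":-0.064,"dz":0,"twist":-13,"grip":1},{"dx":0.072,"dy":-0.096,"dz":0,"twist":-19.5,"grip":1},{"dx":0.096,"dy":-0.128,"dz":0,"twist":-26,"grip":1},{"dx":0.12,"dy":-0.16,"dz":0,"twist":-32.8,"grip":1}]' 12
python3 -m crank '[{"dx":0.024,"dy":-0.033,"dz":0,"twist":-6.5,"grip":1},{"dx":0.048,"dy":-0.066,"dz":0,"twist":-13,"grip":1},{"dx":0.072,"dy":-0.099,"dz":0,"twist":-19.5,"grip":1},{"dx":0.096,"dy":-0.132,"dz":0,"twist":-26,"grip":1},{"dx":0.12,"dy":-0.165,"dz":0,"twist":-32.8,"grip":1}]'
```

```text
t: 0.52
eef_pos: [0.3089, 0.4863, 0.2262]
ee_rot: [3.141, -0.0, -0.86]
force: [1.7, 0.3, 0.5]
width: 0.0876
gripper_force: 0.0
t: 0.93
eef_pos: [0.4289, 0.3213, 0.2265]
ee_rot: [3.141, 0.0, -1.433]
force: [0.2, 0.0, -0.3]
width: 0.0878
gripper_force: 0.0
```

```bash
python3 -m crank '[{"dx":0.004,"dy":-0.04,"dz":0,"twist":-6.5,"grip":1},{"dx":0.008,"dy":-0.08,"dz":0,"twist":-13,"grip":1},{"dx":0.012,"dy":-0.12,"dz":0,"twist":-19.5,"grip":1},{"dx":0.016,"dy":-0.16,"dz":0,"twist":-26,"grip":1},{"dx":0.02,"dy":-0.2,"dz":0,"twist":-32.8,"grip":1}]'
python3 -m crank '[{"dx":0,"dy":-0.04,"dz":0,"twist":-6.5,"grip":1},{"dx":0,"dy":-0.08,"dz":0,"twist":-13,"grip":1},{"dx":0,"dy":-0.12,"dz":0,"twist":-19.5,"grip":1},{"dx":0,"dy":-0.16,"dz":0,"twist":-26,"grip":1},{"dx":0,"dy":-0.2,"dz":0,"twist":-32.8,"grip":1}]'
python3 -m crank '[{"dx":0.01,"dy":-0.04,"dz":0,"twist":-6.5,"grip":1},{"dx":0.02,"dy":-0.08,"dz":0,"twist":-13,"grip":1},{"dx":0.03,"dy":-0.12,"dz":0,"twist":-19.5,"grip":1},{"dx":0.04,"dy":-0.16,"dz":0,"twist":-26,"grip":1},{"dx":0.05,"dy":-0.2,"dz":0,"twist":-32.8,"grip":1}]'
python3 - <<'E'
from h import *
s=arm.get_state();w=arm.grab_frame("wrist")[...,::-1].copy();C=cal("wrist",s)
cv2.imwrite("pics/w1.png",w)
k=cv2.inRange(cv2.cvtColor(w,cv2.COLOR_BGR2HSV),(100,120,40),(125,255,255))
cs,_=cv2.findContours(k,0,2);c=max(cs,key=cv2.contourArea);(u,v),r=cv2.minEnclosingCircle(c);print(s['eef_pos'],s['ee_rot'],u,v,r)
for z in(.035,.042):
  p=plane(C,u,v,z);print(z,p, r*np.linalg.norm(p-C['cam_to_world'][:3,3])/C['fx'])
cv2.imwrite("pics/sc1.png",arm.grab_frame("scene")[...,::-1])
E
```

```text
t: 1.35
eef_pos: [0.4479, 0.1212, 0.2265]
ee_rot: [3.141, 0.0, -2.006]
force: [0.2, 0.2, 0.6]
width: 0.0876
gripper_force: 0.0
t: 1.77
eef_pos: [0.4477, -0.0787, 0.2267]
ee_rot: [-3.142, 0.0, -2.578]
force: [1.5, -0.1, -0.4]
width: 0.0881
gripper_force: 0.0
t: 2.18
eef_pos: [0.4925, -0.2761, 0.2246]
ee_rot: [3.136, -0.012, 3.135]
force: [-77.7, 42.4, 4.0]
width: 0.0874
gripper_force: 31.7Traceback (most recent call last):
  File "<stdin>", line 5, in <module>
ValueError: max() iterable argument is empty
```

View pics/w1.png

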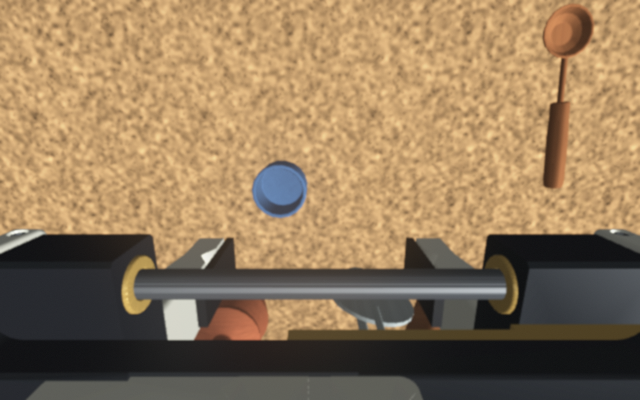

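The hand met something near the rail's right-hand end. The picture shows the bowl at (280,190), the skimmer between the fingers at (375,310) and the spoon at top right. I back off toward the robot at once.

```bash
python3 -m crank '[{"dx":-0.02,"dy":-0.005,"dz":0,"twist":0,"grip":1},{"dx":-0.04,"dy":-0.01,"dz":0,"twist":0,"grip":1},{"dx":-0.04,"dy":-0.03,"dz":0,"twist":0,"grip":1},{"dx":-0.04,"dy":-0.04,"dz":0,"twist":0,"grip":1},{"dx":-0.04,"dy":-0.04,"dz":0,"twist":0,"grip":1}]'
python3 - <<'E'
from h import *
s=arm.get_state();w=arm.grab_frame("wrist")[...,::-1].copy();C=cal("wrist",s)
cv2.imwrite("pics/w2.png",w);t=arm.grab_frame("top")[...,::-1];cv2.imwrite("pics/top2.png",t);cv2.imwrite("pics/sc2.png",arm.grab_frame("scene")[...,::-1])
print(s['q'],s['force'])
print(cv2.cvtColor(w[190:191,275:300],cv2.COLOR_BGR2HSV)[0,::8])
k=cv2.inRange(cv2.cvtColor(w,cv2.COLOR_BGR2HSV),(98,90,40),(125,255,255))
cs,_=cv2.findContours(k,0,2);c=max(cs,key=cv2.contourArea);(u,v),r=cv2.minEnclosingCircle(c);print(s['eef_pos'],s['ee_rot'],u,v,r)
for z in(.035,.042):
  p=plane(C,u,v,z);print(z,p, r*np.linalg.norm(p-C['cam_to_world'][:3,3])/C['fx'])
m=np.hstack([cv2.resize(t[130:280,340:480],(400,430)),cv2.resize(cv2.imread("pics/sc2.png")[100:300,190:330][:150],(400,430))]);cv2.imwrite("pics/m2.png",m)
E
```

```text
t: 2.65
eef_pos: [0.4582, -0.3183, 0.2263]
ee_rot: [-3.141, -0.0, 3.136]
force: [0.3, 0.3, 0.4]
width: 0.088
gripper_force: 0.0
[-2.55994024e-01  1.67152813e-01 -2.49811374e-01  2.66153715e-04
 -1.15420178e+00 -1.32008398e+00] [0.26392081 0.32219471 0.40205654]
[[ 17 109 198]
 [ 17 110 197]
 [ 17 111 184]
 [ 17 109 199]]
[ 0.45819273 -0.31828183  0.2262691 ] [-3.14144862e+00 -4.18472728e-04  3.13641869e+00] 319.7112731933594 217.28872680664062 25.404382705688477
0.035 [ 0.49931512 -0.31878278  0.035     ] 0.02806343172904479
0.042 [ 0.49703316 -0.31877905  0.042     ] 0.027498823816458542
```

View pics/m2.png

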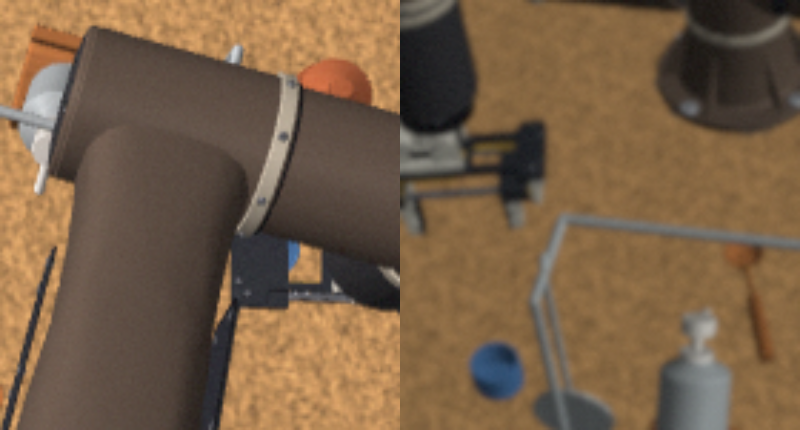

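The bowl measures (0.498,-0.318) in the wrist view, agreeing with the top view, and it has not moved. I turn the hand 20° to clear the rail end, then descend.

```bash
python3 -m crank '[{"dx":0,"dy":0,"dz":-0.02,"twist":7,"grip":1},{"dx":0.01,"dy":0,"dz":-0.04,"twist":14,"grip":1},{"dx":0.02,"dy":0,"dz":-0.06,"twist":20,"grip":1},{"dx":0.03,"dy":0,"dz":-0.08,"twist":20,"grip":1},{"dx":0.04,"dy":0,"dz":-0.1,"twist":20,"grip":1}]'
python3 -m crank '[{"dx":0,"dy":0,"dz":-0.03,"twist":0,"grip":1},{"dx":0,"dy":0,"dz":-0.06,"twist":0,"grip":1},{"dx":0,"dy":0,"dz":-0.09,"twist":0,"grip":1},{"dx":0,"dy":0,"dz":-0.108,"twist":0,"grip":1},{"dx":0,"dy":0,"dz":-0.108,"twist":0,"grip":1}]'
python3 -m crank '[{"dx":0,"dy":0,"dz":0,"twist":0,"grip":-1},{"dx":0,"dy":0,"dz":0,"twist":0,"grip":-1},{"dx":0,"dy":0,"dz":0,"twist":0,"grip":-1},{"dx":0,"dy":0,"dz":0,"twist":0,"grip":-1},{"dx":0,"dy":0,"dz":0,"twist":0,"grip":-1}]' 12
```

```text
t: 3.22
eef_pos: [0.4992, -0.316, 0.1257]
ee_rot: [-3.142, 0.0, -2.795]
force: [0.4, 0.0, 0.8]
width: 0.0875
gripper_force: 0.0
t: 3.63
eef_pos: [0.4959, -0.3151, 0.0143]
ee_rot: [3.137, -0.006, -2.796]
force: [-0.5, 0.5, -0.5]
width: 0.0877
gripper_force: 0.0
t: 4.05
eef_pos: [0.4993, -0.3171, 0.02]
ee_rot: [-3.14, 0.002, -2.796]
force: [0.2, -0.8, 0.8]
width: 0.0598
gripper_force: 0.7
```

```bash
python3 -m crank '[{"dx":0,"dy":0,"dz":0,"twist":0,"grip":-1},{"dx":0,"dy":0,"dz":0,"twist":0,"grip":-1},{"dx":0,"dy":0,"dz":0.01,"twist":0,"grip":-1},{"dx":0,"dy":0,"dz":0.02,"twist":0,"grip":-1},{"dx":0,"dy":0,"dz":0.025,"twist":0,"grip":-1}]' 15
```

```text
t: 4.47
eef_pos: [0.4989, -0.3171, 0.0453]
ee_rot: [-3.141, 0.001, -2.796]
force: [0.3, 0.6, -0.9]
width: 0.0584
gripper_force: 15.0
```

```bash
python3 -m crank '[{"dx":-0.03,"dy":0,"dz":0,"twist":0,"grip":-1},{"dx":-0.06,"dy":0.01,"dz":0,"twist":0,"grip":-1},{"dx":-0.07,"dy":0.03,"dz":0,"twist":-5,"grip":-1},{"dx":-0.07,"dy":0.06,"dz":0,"twist":-10,"grip":-1},{"dx":-0.07,"dy":0.09,"dz":0,"twist":-15,"grip":-1}]'
python3 -m crank '[{"dx":0,"dy":0.035,"dz":0,"twist":-5,"grip":-1},{"dx":0,"dy":0.07,"dz":0,"twist":-5,"grip":-1},{"dx":0,"dy":0.105,"dz":0,"twist":-5,"grip":-1},{"dx":0,"dy":0.14,"dz":0,"twist":-5,"grip":-1},{"dx":0,"dy":0.154,"dz":0,"twist":-5,"grip":-1}]'
python3 -m crank '[{"dx":0.015,"dy":0,"dz":0,"twist":0,"grip":-1},{"dx":0.03,"dy":0,"dz":0,"twist":0,"grip":-1},{"dx":0.045,"dy":0,"dz":-0.01,"twist":0,"grip":-1},{"dx":0.053,"dy":0,"dz":-0.018,"twist":0,"grip":-1},{"dx":0.053,"dy":0,"dz":-0.024,"twist":0,"grip":-1}]'
python3 - <<'E'
from h import *
s=arm.get_state();print(s['eef_pos'],s['ee_rot'],s['force'],s['width'])
a=arm.grab_frame("scene")[...,::-1];cv2.imwrite("pics/sc3.png",a)
b=arm.grab_frame("wrist")[...,::-1];cv2.imwrite("pics/w3.png",b)
cv2.imwrite("pics/m3.png",np.vstack([cv2.resize(a[60:285,180:480],(800,600))[:600]]))
E
```

```text
t: 4.88
eef_pos: [0.4275, -0.2266, 0.0442]
ee_rot: [-3.141, 0.001, -3.065]
force: [1.1, 0.6, -0.2]
width: 0.0583
gripper_force: 15.0
t: 5.3
eef_pos: [0.4287, -0.07, 0.0445]
ee_rot: [3.141, 0.002, 3.14]
force: [0.3, -1.3, -1.7]
width: 0.0584
gripper_force: 15.0
t: 5.72
eef_pos: [0.4831, -0.0726, 0.0193]
ee_rot: [3.141, 0.001, 3.138]
force: [-0.1, 6.0, 21.6]
width: 0.0581
gripper_force: 15.0
[ 0.48305523 -0.07260865  0.01929065] [3.14143819e+00 1.28899126e-03 3.13811027e+00] [-0.06581205  5.98543247 21.58818261] 0.05814395525444183
```

View pics/m3.png

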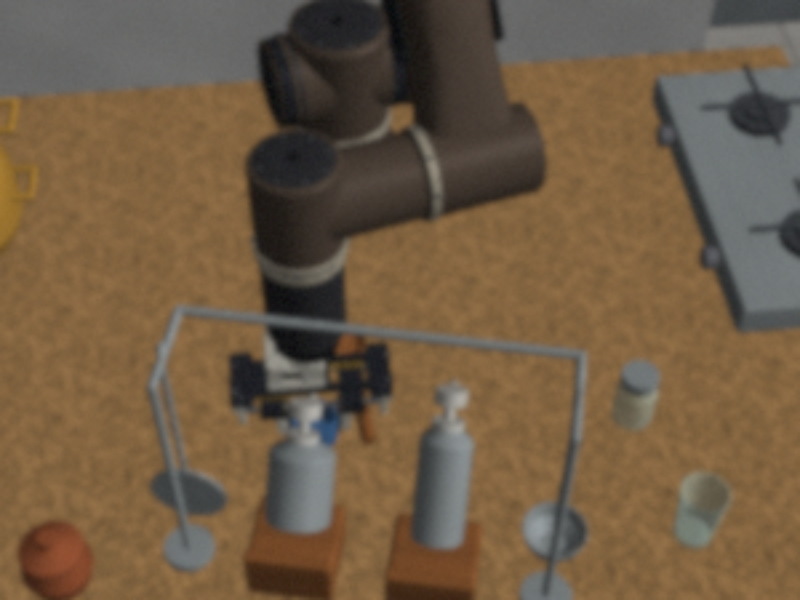

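The scene view shows the bowl standing on the slab in front of the squat dispenser (blue at 325,428), with the hand clear of the rail and spout. I let go with a small opening because the spoon lies beside it, then lift and back off.

```bash
python3 -m crank '[{"dx":0,"dy":0,"dz":0.001,"twist":0,"grip":0.5},{"dx":0,"dy":0,"dz":0.002,"twist":0,"grip":0.5},{"dx":0,"dy":0,"dz":0.003,"twist":0,"grip":0.5},{"dx":0,"dy":0,"dz":0.02,"twist":0,"grip":0.5},{"dx":0,"dy":0,"dz":0.05,"twist":0,"grip":0.5}]'
python3 -m crank '[{"dx":-0.03,"dy":0,"dz":0.015,"twist":0,"grip":-0.7},{"dx":-0.06,"dy":0,"dz":0.015,"twist":0,"grip":-0.7},{"dx":-0.075,"dy":0,"dz":0,"twist":0,"grip":-0.7},{"dx":-0.075,"dy":0,"dz":0,"twist":0,"grip":-0.7},{"dx":-0.075,"dy":0,"dz":0,"twist":0,"grip":-0.7}]'
cat > loc.py <<'E'
from h import *
import sys
tag=sys.argv[1]
s=arm.get_state();w=arm.grab_frame("wrist")[...,::-1].copy();C=cal("wrist",s);cv2.imwrite(f"pics/w{tag}.png",w)
k=cv2.inRange(cv2.cvtColor(w,cv2.COLOR_BGR2HSV),(98,90,40),(125,255,255))
cs,_=cv2.findContours(k,0,2);c=max(cs,key=cv2.contourArea);(u,v),r=cv2.minEnclosingCircle(c)
p=plane(C,u,v,.038);print("bbox",cv2.boundingRect(c),"bowl",p,"r",r*np.linalg.norm(p-C['cam_to_world'][:3,3])/C['fx'],"tcp",s['eef_pos'],s['force'],s['width'])
E
python3 loc.py 4
```

```text
t: 6.23
eef_pos: [0.4786, -0.0733, 0.0679]
ee_rot: [-3.141, -0.006, 3.137]
force: [0.1, 0.7, -0.0]
width: 0.0655
gripper_force: 0.0
t: 6.65
eef_pos: [0.4053, -0.073, 0.0698]
ee_rot: [3.142, 0.0, 3.138]
force: [0.9, -0.1, 0.2]
width: 0.0381
gripper_force: 0.0
bbox (280, 300, 81, 29) bowl [ 0.46665555 -0.0735004   0.038     ] r 0.02822076456682351 tcp [ 0.40534371 -0.07302762  0.06984434] [ 0.91459956 -0.07632557  0.21208597] 0.03811119219999865
```

View pics/w4.png

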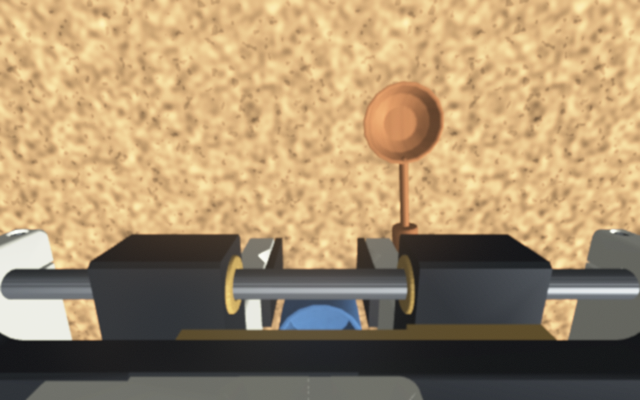

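The bowl is upright between the fingers (280–361, 300) at y≈-0.073 as planned, and the spoon is clear. I lower the narrowed fingers behind it and push.

```bash
python3 -m crank '[{"dx":0,"dy":0,"dz":-0.025,"twist":0,"grip":-0.7},{"dx":0,"dy":0,"dz":-0.05,"twist":0,"grip":-0.7},{"dx":0.01,"dy":0,"dz":-0.05,"twist":0,"grip":-0.7},{"dx":0.02,"dy":0,"dz":-0.05,"twist":0,"grip":-0.7},{"dx":0.03,"dy":0,"dz":-0.05,"twist":0,"grip":-0.7}]'
python3 -m crank '[{"dx":0.007,"dy":0,"dz":0,"twist":0,"grip":-0.7},{"dx":0.014,"dy":0,"dz":0,"twist":0,"grip":-0.7},{"dx":0.021,"dy":0,"dz":0,"twist":0,"grip":-0.7},{"dx":0.027,"dy":0,"dz":0,"twist":0,"grip":-0.7},{"dx":0.032,"dy":0,"dz":0,"twist":0,"grip":-0.7}]'
python3 -m crank '[{"dx":0.006,"dy":0,"dz":0,"twist":0,"grip":-0.7},{"dx":0.011,"dy":0,"dz":0,"twist":0,"grip":-0.7},{"dx":0.016,"dy":0,"dz":0,"twist":0,"grip":-0.7},{"dx":0.02,"dy":0,"dz":0,"twist":0,"grip":-0.7},{"dx":0.02,"dy":0,"dz":0,"twist":0,"grip":-0.7}]'
python3 loc.py 5
```

```text
t: 7.12
eef_pos: [0.439, -0.0727, 0.0205]
ee_rot: [-3.141, 0.001, 3.139]
force: [0.4, 0.0, 0.8]
width: 0.0131
gripper_force: 0.0
t: 7.53
eef_pos: [0.4691, -0.0729, 0.0199]
ee_rot: [3.142, 0.0, 3.138]
force: [-1.4, -0.3, 1.0]
width: 0.013
gripper_force: 0.8
t: 7.95
eef_pos: [0.4895, -0.0727, 0.0196]
ee_rot: [3.142, 0.001, 3.138]
force: [0.3, -0.6, 0.1]
width: 0.0132
gripper_force: 0.0
bbox (295, 300, 50, 29) bowl [ 0.51461655 -0.07343878  0.038     ] r 0.013016934945631773 tcp [ 0.48949206 -0.07271634  0.01958924] [ 0.26591587 -0.57696231  0.14680166] 0.013174642240313141
```

```bash
python3 -m crank '[{"dx":-0.01,"dy":0,"dz":0,"twist":0,"grip":-0.7},{"dx":-0.03,"dy":0,"dz":0,"twist":0,"grip":-0.7},{"dx":-0.05,"dy":0,"dz":0.03,"twist":0,"grip":-0.7},{"dx":-0.065,"dy":0,"dz":0.065,"twist":0,"grip":-0.7},{"dx":-0.065,"dy":0,"dz":0.1,"twist":0,"grip":-0.7}]'
python3 - <<'E'
from h import *
T=cal("top");S=cal("scene");np.set_printoptions(precision=4,suppress=True)
t=arm.grab_frame("top")[...,::-1].copy();s=arm.grab_frame("scene")[...,::-1].copy()
cv2.imwrite("pics/t6.png",t);cv2.imwrite("pics/s6.png",s)
for n,C,im in(("top",T,t),("scene",S,s)):
    k=cv2.inRange(cv2.cvtColor(im,cv2.COLOR_BGR2HSV),(98,110,40),(125,255,255))
    e=proj(C,np.array([.528,-.073,.021]));print(n,"expect",e)
    m=np.zeros_like(k);cv2.circle(m,tuple(int(v) for v in e),30,255,-1);y,x=np.nonzero(k&m);print(len(x),(x.min(),x.max(),y.min(),y.max()) if len(x) else 0)
R=lambda a:cv2.resize(a,(400,400),interpolation=cv2.INTER_CUBIC)
e=proj(S,np.array([.528,-.073,.1]))
u,v=int(e[0]),int(e[1]);print(u-60,v-60)
cv2.imwrite("pics/m6.png",np.hstack([R(t[140:260,300:420]),R(s[v-60:v+60,u-60:u+60])]))
E
```

```text
t: 8.42
eef_pos: [0.4183, -0.0735, 0.1195]
ee_rot: [-3.141, -0.004, 3.137]
force: [1.5, -0.1, -1.0]
width: 0.0133
gripper_force: 0.0
top expect [351.4166 205.7777]
89 (np.int64(343), np.int64(358), np.int64(196), np.int64(208))
scene expect [298.401  230.4409]
6 (np.int64(302), np.int64(304), np.int64(223), np.int64(225))
237 155
```

View pics/m6.png

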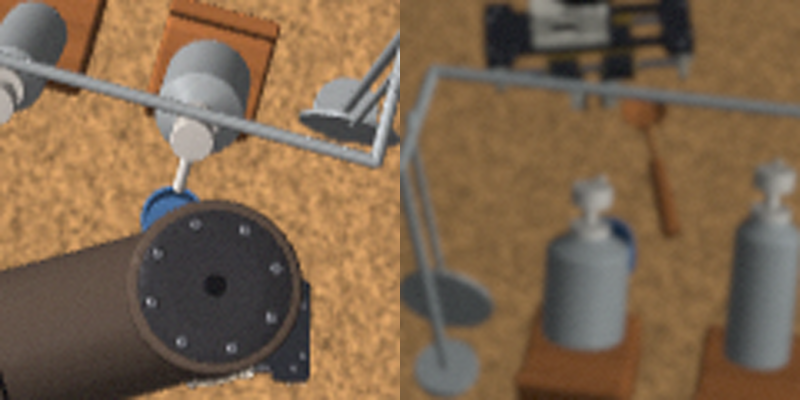

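The top view shows the bowl's far rim under the spout tip (about 170,188 in the crop), with the rest hidden by the arm. I'll work out its centre from the rim edges.

```bash
python3 - <<'E'
from h import *
from scipy.optimize import least_squares
T=cal("top");np.set_printoptions(precision=4,suppress=True)
t=cv2.imread("pics/t6.png");k=cv2.inRange(cv2.cvtColor(t,cv2.COLOR_BGR2HSV),(98,110,40),(125,255,255))
k[:,:335]=0;k[:,370:]=0;k[:190]=0;k[215:]=0
P=[]
for y in range(197,207):
    x=np.nonzero(k[y])[0]
    if len(x):P.append(plane(T,x.min()-.5,y,.042)[:2])
for x in range(344,358):
    y=np.nonzero(k[:,x])[0]
    if len(y) and y.min()<203 : P.append(plane(T,x,y.min()-.5,.042)[:2])
P=np.array(P);r=least_squares(lambda c:np.hypot(*(P-c).T)-.029,[.53,-.07],loss='soft_l1',f_scale=.002)
print(r.x,np.round(r.fun*1000,1));print(proj(T,np.r_[.5365,-.073,.146]))
E
```

```text
[ 0.526  -0.0733] [ 1.   0.3  0.2  0.7 -0.9  0.6 -0.3 -1.  -1.3 -1.3  0.4  0.2  0.6  1.6
  0.3 -0.7  1.6  1.2 -4.9 -4.6 -4.  -0.2  0.9 -0.3]
[353.56   196.7549]
```

```bash
python3 - <<'E'
from h import *
S=cal("scene");T=cal("top");np.set_printoptions(precision=3,suppress=True)
def onx(u,v,x):
    o,d=ray(S,u,v);return o+d*(x-o[0])/d[0]
for cy in(3,20,40,50,65,75):
    print(cy,[ (onx(237+490/3.333,155+cy/3.333,x)[1:]).round(3) for x in(.379,.418,.437,.457)])
for p in((.418,-.0735,.1195),(.457,-.17,.1855),(.457,.023,.1855),(.457,-.17,.25),(.457,-.0735,.27)):
    q=proj(S,np.array(p));print(p,(q-[237,155])*3.333)
# black cap disc of wrist in top view: centre crop(215,285) radius 80 (3.33x)
E
```

```text
3 [array([0.222, 0.188]), array([0.211, 0.228]), array([0.206, 0.248]), array([0.201, 0.269])]
20 [array([0.224, 0.164]), array([0.214, 0.205]), array([0.208, 0.225]), array([0.203, 0.246])]
40 [array([0.227, 0.135]), array([0.216, 0.177]), array([0.211, 0.198]), array([0.205, 0.22 ])]
50 [array([0.229, 0.12 ]), array([0.217, 0.163]), array([0.212, 0.184]), array([0.206, 0.206])]
65 [array([0.231, 0.098]), array([0.22 , 0.141]), array([0.214, 0.163]), array([0.208, 0.185])]
75 [array([0.232, 0.082]), array([0.221, 0.127]), array([0.216, 0.148]), array([0.21 , 0.171])]
(0.418, -0.0735, 0.1195) [192.669 102.261]
(0.457, -0.17, 0.1855) [88.169 94.947]
(0.457, 0.023, 0.1855) [294.113  79.437]
(0.457, -0.17, 0.25) [80.836 47.665]
(0.457, -0.0735, 0.27) [186.48   24.361]
```

```bash
python3 - <<'E'
from h import *
S=cal("scene");T=cal("top");np.set_printoptions(precision=3,suppress=True)
def onx(u,v,x):
    o,d=ray(S,u,v);return o+d*(x-o[0])/d[0]
f=lambda a,b:(180+a/2.6667,60+b/2.6667)
print("cyl bottom front",onx(*f(303,355),.483+.046)-[0,0,.0193])
print("cyl edges",onx(*f(264,320),.483),onx(*f(345,320),.483))
print("hand top/bottom",onx(*f(240,352),.483)-[0,0,.0193],onx(*f(240,408),.483)-[0,0,.0193])
print("silver edges",onx(*f(265,375),.483)-[0,0,.0193],onx(*f(327,375),.483)-[0,0,.0193])
E
```

```text
cyl bottom front [ 0.529 -0.079  0.194]
cyl edges [ 0.483 -0.12   0.225] [ 0.483 -0.028  0.215]
hand top/bottom [ 0.483 -0.151  0.154] [ 0.483 -0.161  0.049]
silver edges [ 0.483 -0.126  0.108] [ 0.483 -0.052  0.099]
```

The wrist pictures show the hand's wide part is under ~110 mm tall above the tips and the wrist cylinder starts ~195 mm above. With the hand turned 90°, one open finger (44–65 mm from the axis) can therefore reach under the rail onto the cap. I raise and turn in front first.

```bash
python3 -m crank '[{"dx":-0.005,"dy":0.006,"dz":0.014,"twist":7,"grip":1},{"dx":-0.005,"dy":0.012,"dz":0.028,"twist":14,"grip":1},{"dx":-0.005,"dy":0.018,"dz":0.042,"twist":21,"grip":1},{"dx":-0.005,"dy":0.025,"dz":0.056,"twist":28,"grip":1},{"dx":-0.005,"dy":0.032,"dz":0.068,"twist":35,"grip":1}]'
python3 -m crank '[{"dx":0,"dy":0,"dz":0,"twist":7,"grip":1},{"dx":0,"dy":0,"dz":0,"twist":14,"grip":1},{"dx":0,"dy":0,"dz":0,"twist":21,"grip":1},{"dx":0,"dy":0,"dz":0,"twist":28,"grip":1},{"dx":0,"dy":0,"dz":0,"twist":35,"grip":1}]'
python3 -m crank '[{"dx":0,"dy":0,"dz":0,"twist":6.2,"grip":1},{"dx":0,"dy":0,"dz":0,"twist":6.2,"grip":1},{"dx":0,"dy":0,"dz":0,"twist":6.2,"grip":1},{"dx":0,"dy":0,"dz":0,"twist":6.2,"grip":1},{"dx":0,"dy":0,"dz":0,"twist":6.2,"grip":1}]'
python3 - <<'E'
from h import *
t=arm.grab_frame("top")[...,::-1].copy();s=arm.grab_frame("scene")[...,::-1].copy();cv2.imwrite("pics/t7.png",t);cv2.imwrite("pics/s7.png",s)
st=arm.get_state();print(st['eef_pos'],np.degrees(st['ee_rot']),st['width'])
R=lambda a:cv2.resize(a,(400,400),interpolation=cv2.INTER_CUBIC)
cv2.imwrite("pics/m7.png",np.hstack([R(t[140:260,300:420]),R(s[125:245,237:357])]))
E
```

```text
t: 8.93
eef_pos: [0.4176, -0.0406, 0.1881]
ee_rot: [-3.142, 0.001, -2.528]
force: [0.1, -0.8, -0.6]
width: 0.0406
gripper_force: 0.0
t: 9.35
eef_pos: [0.4175, -0.0409, 0.1871]
ee_rot: [3.141, 0.0, -1.917]
force: [0.4, 0.0, 0.6]
width: 0.0742
gripper_force: 0.0
t: 9.77
eef_pos: [0.4181, -0.0409, 0.1874]
ee_rot: [3.142, 0.0, -1.818]
force: [-0.2, -0.1, 0.4]
width: 0.0876
gripper_force: 0.0
[ 0.41825854 -0.04084386  0.18751143] [ 1.79998914e+02  2.15474738e-03 -1.04090566e+02] 0.08740098114220042
```

View pics/m7.png

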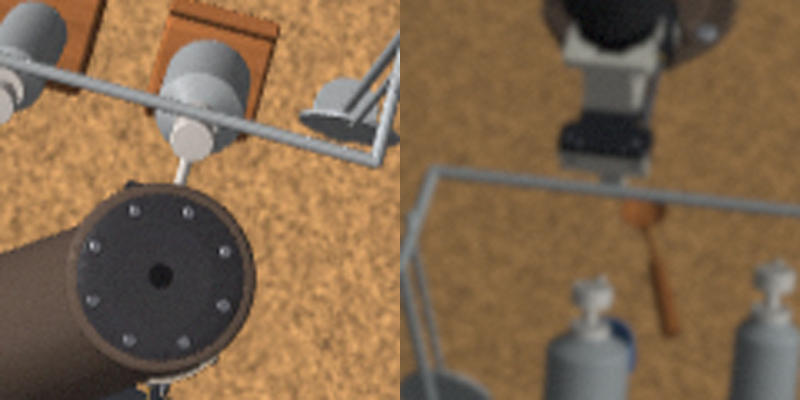

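The end-on view shows the hand's low end block (560–650, 118–178) with the narrow adapter above it. I check its top height against the rail.

```bash
python3 - <<'E'
from h import *
S=cal("scene");np.set_printoptions(precision=3,suppress=True)
def onx(u,v,x):
    o,d=ray(S,u,v);return o+d*(x-o[0])/d[0]
for cy in(178,160,150,140,118,85):
    print(cy,[onx(237+205/3.333,125+cy/3.333,x)[2].round(3) for x in(.512,.49,.46,.44,.418)])
q=proj(S,np.array([.512,-.064,.2535]));print((q-[237,125])*3.333)
E
```

```text
178 [np.float64(0.258), np.float64(0.233), np.float64(0.2), np.float64(0.178), np.float64(0.154)]
160 [np.float64(0.281), np.float64(0.257), np.float64(0.225), np.float64(0.203), np.float64(0.179)]
150 [np.float64(0.294), np.float64(0.27), np.float64(0.238), np.float64(0.217), np.float64(0.193)]
140 [np.float64(0.306), np.float64(0.283), np.float64(0.251), np.float64(0.23), np.float64(0.207)]
118 [np.float64(0.333), np.float64(0.31), np.float64(0.279), np.float64(0.259), np.float64(0.236)]
85 [np.float64(0.372), np.float64(0.35), np.float64(0.32), np.float64(0.301), np.float64(0.279)]
[201.671 181.515]
```

The hand's top is about 0.291 m at this height, 14 mm under the rail's underside. The adapter front is about 52 mm ahead of the TCP, so the TCP stays 70 mm before the cap centre. I slide in along the rack's x.

```bash
python3 -m crank '[{"dx":0.02,"dy":-0.0054,"dz":0,"twist":0,"grip":1},{"dx":0.04,"dy":-0.0108,"dz":0,"twist":0,"grip":1},{"dx":0.055,"dy":-0.0149,"dz":0,"twist":0,"grip":1},{"dx":0.065,"dy":-0.0176,"dz":0,"twist":0,"grip":1},{"dx":0.07,"dy":-0.0189,"dz":0,"twist":0,"grip":1}]'
python3 -m crank '[{"dx":0.004,"dy":-0.001,"dz":0,"twist":0,"grip":1},{"dx":0.008,"dy":-0.002,"dz":0,"twist":0,"grip":1},{"dx":0.012,"dy":-0.003,"dz":0,"twist":0,"grip":1},{"dx":0.017,"dy":-0.0046,"dz":0,"twist":0,"grip":1},{"dx":0.017,"dy":-0.0046,"dz":0,"twist":0,"grip":1}]'
python3 - <<'E'
from h import *
t=arm.grab_frame("top")[...,::-1].copy();s=arm.grab_frame("scene")[...,::-1].copy();cv2.imwrite("pics/t8.png",t);cv2.imwrite("pics/s8.png",s)
st=arm.get_state();print(st['eef_pos'],st['force'],st['width'])
R=lambda a:cv2.resize(a,(400,400),interpolation=cv2.INTER_CUBIC)
cv2.imwrite("pics/m8.png",np.hstack([R(t[140:240,300:400]),R(s[160:260,247:347])]))
E
```

```text
t: 10.28
eef_pos: [0.4893, -0.06, 0.1871]
ee_rot: [3.141, -0.0, -1.816]
force: [-1.0, 0.1, 0.2]
width: 0.0879
gripper_force: 0.0
t: 10.7
eef_pos: [0.506, -0.0644, 0.1877]
ee_rot: [-3.141, 0.0, -1.815]
force: [-0.6, -0.4, 0.7]
width: 0.0873
gripper_force: 0.0
[ 0.50526888 -0.0643125   0.18756355] [-0.1040093   0.32345514  0.78360975] 0.08748157981262436
```

View pics/m8.png

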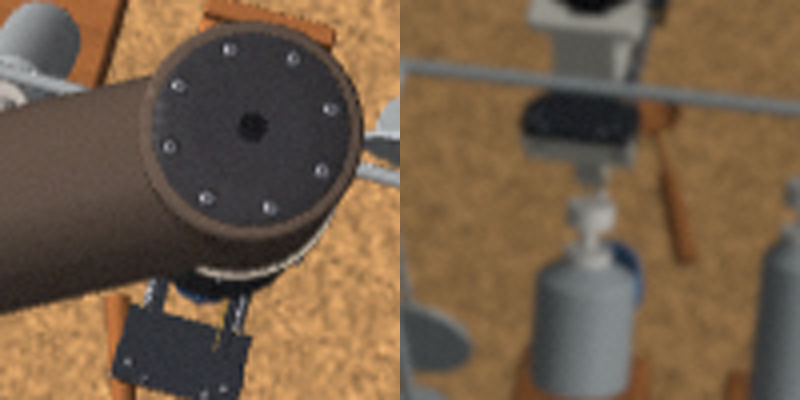

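The fingertip stands right above the cap (scene crop 592,190), the hand is under the rail, and there's no contact force. Pressing down.

```bash
python3 -m crank '[{"dx":0,"dy":0,"dz":-0.003,"twist":0,"grip":1},{"dx":0,"dy":0,"dz":-0.006,"twist":0,"grip":1},{"dx":0,"dy":0,"dz":-0.009,"twist":0,"grip":1},{"dx":0,"dy":0,"dz":-0.012,"twist":0,"grip":1},{"dx":0,"dy":0,"dz":-0.012,"twist":0,"grip":1}]'
python3 -m crank '[{"dx":0,"dy":0,"dz":-0.001,"twist":0,"grip":1},{"dx":0,"dy":0,"dz":-0.002,"twist":0,"grip":1},{"dx":0,"dy":0,"dz":-0.003,"twist":0,"grip":1},{"dx":0,"dy":0,"dz":-0.004,"twist":0,"grip":1},{"dx":0,"dy":0,"dz":-0.004,"twist":0,"grip":1}]'
```

```text
t: 11.22
eef_pos: [0.5048, -0.0643, 0.1747]
ee_rot: [3.14, -0.0, -1.815]
force: [-0.9, -0.5, -0.9]
width: 0.0877
gripper_force: 0.0
t: 11.63
eef_pos: [0.5059, -0.0643, 0.172]
ee_rot: [-3.14, 0.0, -1.815]
force: [-0.4, -0.9, 5.0]
width: 0.0875
gripper_force: 1.6
```

```bash
python3 -m crank '[{"dx":0.001,"dy":0,"dz":-0.002,"twist":0,"grip":1},{"dx":0.002,"dy":0,"dz":-0.004,"twist":0,"grip":1},{"dx":0.003,"dy":-0.001,"dz":-0.006,"twist":0,"grip":1},{"dx":0.003,"dy":-0.001,"dz":-0.007,"twist":0,"grip":1},{"dx":0.003,"dy":-0.001,"dz":-0.007,"twist":0,"grip":1}]'
python3 -m crank '[{"dx":0,"dy":0,"dz":-0.001,"twist":0,"grip":1},{"dx":0,"dy":0,"dz":-0.002,"twist":0,"grip":1},{"dx":0,"dy":0,"dz":-0.003,"twist":0,"grip":1},{"dx":0,"dy":0,"dz":-0.003,"twist":0,"grip":1},{"dx":0,"dy":0,"dz":-0.003,"twist":0,"grip":1}]'
```

```text
t: 12.05
eef_pos: [0.5097, -0.0651, 0.1654]
ee_rot: [-3.139, 0.001, -1.815]
force: [-0.6, 1.2, 8.9]
width: 0.0872
gripper_force: 3.6
t: 12.47
eef_pos: [0.5102, -0.0653, 0.1645]
ee_rot: [-3.137, 0.001, -1.814]
force: [-6.5, 2.4, 21.8]
width: 0.0871
gripper_force: 11.1
```

At 22 N and about 10 mm of travel the cap is on its stop. I release and back out along the same way.

```bash
python3 -m crank '[{"dx":0,"dy":0,"dz":0,"twist":0,"grip":1},{"dx":-0.002,"dy":0,"dz":0.006,"twist":0,"grip":1},{"dx":-0.004,"dy":0.001,"dz":0.014,"twist":0,"grip":1},{"dx":-0.006,"dy":0.0015,"dz":0.022,"twist":0,"grip":1},{"dx":-0.01,"dy":0.0025,"dz":0.025,"twist":0,"grip":1}]'
python3 -m crank '[{"dx":-0.02,"dy":0.005,"dz":0,"twist":0,"grip":1},{"dx":-0.04,"dy":0.01,"dz":0,"twist":0,"grip":1},{"dx":-0.06,"dy":0.015,"dz":0,"twist":0,"grip":1},{"dx":-0.08,"dy":0.02,"dz":0,"twist":0,"grip":1},{"dx":-0.09,"dy":0.022,"dz":0,"twist":0,"grip":1}]'
python3 -m crank '[{"dx":0,"dy":0.035,"dz":0.02,"twist":0,"grip":1},{"dx":0,"dy":0.07,"dz":0.04,"twist":0,"grip":1},{"dx":0,"dy":0.1,"dz":0.06,"twist":0,"grip":1},{"dx":0,"dy":0.13,"dz":0.08,"twist":0,"grip":1},{"dx":0,"dy":0.14,"dz":0.08,"twist":0,"grip":1}]'
python3 - <<'E'
from h import *
from scipy.optimize import least_squares
T=cal("top");t=arm.grab_frame("top")[...,::-1].copy();cv2.imwrite("pics/t9.png",t)
k=cv2.inRange(cv2.cvtColor(t,cv2.COLOR_BGR2HSV),(98,110,40),(125,255,255));m=np.zeros_like(k);cv2.circle(m,(352,203),22,255,-1);k&=m
y,x=np.nonzero(k);print(len(x),x.min(),x.max(),y.min(),y.max())
(u,v),r=cv2.minEnclosingCircle(np.c_[x,y].astype(np.int32));p=plane(T,u,v,.035);print(u,v,r,p)
g=cv2.absdiff(t,cv2.imread("pics/top0.png"))[165:200,340:375].max();print("cap area diff",g)
st=arm.get_state();print(st['eef_pos'],st['force'])
E
```

```text
t: 12.88
eef_pos: [0.4985, -0.0628, 0.1873]
ee_rot: [-3.141, -0.0, -1.815]
force: [0.9, -0.0, -0.9]
width: 0.0876
gripper_force: 0.0
t: 13.3
eef_pos: [0.4058, -0.0409, 0.1861]
ee_rot: [3.14, -0.0, -1.815]
force: [-0.8, 0.2, 0.0]
width: 0.0875
gripper_force: 0.0
t: 13.72
eef_pos: [0.4102, 0.1027, 0.2705]
ee_rot: [-3.137, 0.004, -1.813]
force: [2.0, 0.6, -0.2]
width: 0.0874
gripper_force: 0.0
270 343 360 196 214
351.2329406738281 205.05682373046875 9.361564636230469 [ 0.52828752 -0.07180427  0.035     ]
cap area diff 151
[0.40954218 0.10269867 0.26844977] [0.2523463  1.20661948 0.01358975]
```

```bash
python3 - <<'E'
from h import *
for f in("top0","t9"):
    t=cv2.imread(f"pics/{f}.png");k=cv2.inRange(cv2.cvtColor(t,cv2.COLOR_BGR2HSV),(0,0,165),(179,40,255))
    for a,b in((357,181),(298,170)):
        m=np.zeros_like(k);cv2.circle(m,(a,b),9,255,-1);y,x=np.nonzero(k&m);print(f,len(x),x.mean().round(2),y.mean().round(2))
print(arm.job_done())
E
```

```text
top0 118 356.25 181.37
top0 142 297.32 169.35
t9 136 356.49 181.32
t9 162 297.54 169.24
the job is handed in; nothing more can be done
None
```

The job is handed in at about 14 s, and the hand-in gave no verdict. The bowl stands about 9 mm from the point under the squat spout, and that cap was pressed to its stop and looks fully back up. The tall pump was not touched, but early on the hand bumped the rack near the rail's end (wrist force about 89 N), which may count against the 40 N body-contact limit.

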